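# Chock the spot plates on two bench shakers

## Task

Each of the two bench shakers carries a loose spot plate with a gap beside it, and of the two look-alike spacers each belongs in the gap that matches it: first stand the thin spacer fully down in the narrow gap and let go of it. Then slide the thick spacer fully down into the wide gap, the only one wide enough for it, and with it push that plate flush against the steel stop. Finish while still gripping the thick spacer and pressing the plate firmly against the stop; leave the jar and the beaker alone.

Things in the scene. Friction and masses are not known exactly. Their poses are not given: they have to be found in the camera images.
- shaker_a: shaker with the narrow gap (left or right of the robot): white housing 170 (x) x 156 (y) mm, yaw varies, fixed; origin: centre of its underside, on the bench. Dark deck, its floor 64 mm up. Along its y: steel stop (inner face y = +50 mm), loose plate, gap, then aluminium outer rail (10 mm thick, 118 long, 14 high; inner face y = -44 mm). Gap 11 to 12.5 mm at the start, 14 at most.
- shaker_b: shaker with the wide gap, otherwise alike: white housing 170 (x) x 156 (y) mm, yaw varies, fixed; origin: centre of its underside, on the bench. Dark deck, its floor 64 mm up. Along its y: steel stop (inner face y = +50 mm), loose plate, gap, then aluminium outer rail (10 mm thick, 118 long, 14 high; inner face y = -53 mm). Gap 18 to 20.5 mm at the start, 23 with the plate flush.
- stop_b: the steel stop of shaker_b, 118 x 16 x 20 mm, fixed to its deck; origin in the middle of its inner (plate-side) lower edge, at x = 0, y = +50, z = 64 mm of shaker_b
- plate_a: a loose white porcelain spot plate with 12 shallow wells, 110 (x) x 80 (y) x 14 mm, about 250 g, origin at the centre of its underside, its y nearly along the shaker's y; it lies between rims 8 mm high (x = +-59 mm) on the deck floor of shaker_a, 1.5 to 3 mm off the stop
- plate_b: a loose white porcelain spot plate with 12 shallow wells, 110 (x) x 80 (y) x 14 mm, about 250 g, origin at the centre of its underside, its y nearly along the shaker's y; it lies between rims 8 mm high (x = +-59 mm) on the deck floor of shaker_b, 2.5 to 5 mm off the stop; flush when its origin is at y = +10 mm of shaker_b; it slides under a few newtons
- thin_spacer: thin spacer: steel blade 9 mm thick (its y) x 70 mm long, 20 mm high, foot tapered 2 mm per side over the lowest 4 mm. On it a grey grip tab 34 (x) x 12 (y) mm from 20 to 56 mm height. Origin: centre of the foot. Stands upright on the bench, nearer the robot than the shakers; yaw varies; about 100 g
- thick_spacer: thick spacer: steel blade 16 mm thick (its y) x 70 mm long, 20 mm high, foot tapered 2 mm per side over the lowest 4 mm. On it a grey grip tab 34 (x) x 12 (y) mm from 20 to 56 mm height. Origin: centre of the foot. Stands upright on the bench, nearer the robot than the shakers; yaw varies; about 160 g
- jar: a closed glass jar, 60 mm across, 85 mm high, loose bystander on the bench beyond the spacers; origin at the centre of its underside
- beaker: an open glass beaker, 64 mm across, 75 mm high, loose bystander beside the jar; origin at the centre of its underside
Things that resemble listed ones, but are neither listed nor needed, are in the scene too. Leave any pink, purple or turquoise look-alike of the thick_spacer alone.

How it is judged:
By the outcome, as a careful person would: the job done as asked, in the order asked, and still so for the second after the job is handed in, while the arm keeps its last pose, push and grip.
It also fails if it takes over 64 s, if anything falls off the work surface, if the arm or the gripper's body presses on something with over 40 N, if the wrist force passes 120 N, or if a joint passes its speed limit or range.

## Robot

A 6-joint arm with a two-finger parallel gripper is mounted at the origin on the work surface. World frame = base frame: x ahead of the robot, y to its left, z up, the work surface at z = 0. Lengths are in m, angles in rad, forces in N, time in s.
With the tool pointing down it reaches from about 0.275 to 0.725 m from the base axis. Payload 5.6 kg.
Tool frame: the origin (TCP) lies midway between the tips of the shut fingers; the grasp point (between the pads) lies behind it (manip.pinch_z is the z of the grasp point in the tool frame, in m); z points along the fingers, y is the line along which they close (so a half turn about z gives the same grasp; the last joint's range is limited). The gripper opens to 85 mm and grips with 20 to 120 N. Pads are 22 mm wide; open, the fingers measure 114 mm over their backs; the gripper's body (76 mm by 85 mm) begins 54 mm behind the grasp point. The pads swing forward as they close: fully open they stand 13 mm farther back than shut.
Start: joints at [-0.842, 0.255, 0.108, 0, -1.424, -0.285], TCP at [0.236, -0.497, 0.231] pointing down, gripper open.
Joint ranges: [-2.95, 2.95], [-1.21, 1.97], [-1.09, 1.5], [-2.87, 1.71], [-2.94, -0.07], [-3.05, 3.05]. Speed limits (rad/s): [2.57, 2.57, 3.14, 3.14, 3.14, 3.14].

## Interface

Orientations are given as a unit quaternion [x, y, z, w].
In Python, from bench import manip, camera, camera_model, search_frame, outline_of, spot_point gives the robot as it stands. The module is installed in compiled form; this text tells all that it offers.
- The arm moves only by the tool drive_tool, never from a script. Its argument "motion" is a list that holds one entry, the list of rows, each a list of 4 numbers: the shift along the world's x, y, z as a fraction of full scale, then the turn about the world's z as a fraction of full scale. In form: [[[tx, ty, tz, twist], ...]]. A call has 1 to 10 rows; each row is the pose to reach, as a shift and turn from the pose commanded when the call began, turning the shorter way round; what a row does not reach only later rows make up. Full scale, the value 1, is 15 cm for a shift and 360 degrees for a turn. A row lasts 1/12 s, in which the tool goes at most 41.7 mm and 7.16 degrees, less where a joint would pass 70% of its speed; a pose out of reach is approached as far as the arm can. A call with a number of a shift or a turn outside -1 to 1 is refused whole. A call with a gripper value outside its range is refused whole. "hand" is the opening, from -1 (shut) to 1 (fully open), set as the call begins (left out, the last holds). The fingers move at their own pace and stop on an object; "grip_force" is the grip in N (left out, the last holds). Time passes only in rows, so rows that repeat a pose let the fingers close. It gives the time, the measured TCP pose, the force, the opening and the grip force at its end, in the units of the state.
- manip.get_obs(): the state, without advancing time (a new reading comes with each control period).
- camera(name): name is "scene" or "top" or "wrist"; returns the picture (400x640x3 uint8, red, green, blue); there is no depth.
- camera_model(name): a dict with "K" (3x3 intrinsics, pixels), "distortion" ([k1, k2, p1, p2, k3] as OpenCV has them; the pictures are not rectified), "rvec" (rotation vector, rad) and "tvec" (3), from world to camera coordinates, as OpenCV has them; the wrist camera has in their place "tool_from_camera" (4x4, takes a point from camera to tool coordinates, whose origin is the TCP and whose axes are the flange's). Camera axes: x right, y down, z forward; pixel columns grow to the right and rows downward; lengths in m; the calibration is good to about 2 mm. A picture is of the moment at which its call begins: read the wrist's pose just before it. camera_model takes no time and is no camera call.
- manip.job_done(): hands the job in; it is judged then, once.
Trained networks look in the newest picture that a camera, given by its name, has taken for a name from the list of things; names that differ only in an ending like _2 or _b are one class to them, and where a whole thing is asked for, a point or a joint stands for the part that bears it (a point fixed in the world has none). Each returns a list of dicts, best first, with "p" (0 to 1); they miss things now and then, are a little off and sometimes report something else, mostly with a low value. They report only what shows in the picture. A call takes as long as a camera call. They do not tell look-alikes from the thing itself.
- search_frame(camera, label): "location" ([column, row] in pixels, amid what is visible of it).
- outline_of(camera, label): "mask" (400x640 bool, what is visible of it) and "location" ([column, row] in pixels, amid what is visible of it).
- spot_point(camera, label): "location" ([column, row] in pixels: a listed point, or the origin of a listed thing).
The state is a dict: "time_s": time; "qpos": joint angles; "joint_velocities": joint speeds; "effort": joint torques, N m; "position": TCP position; "tool_rot": TCP orientation; "ft_force": force on the tool from outside, world axes, zero at the start; "ft_torque": the same for the moment, N m; "finger_gap": finger opening in m; "finger_force": force on a finger pad.
Only numpy, scipy, OpenCV 4.12 (cv2) and the standard library are available. Lean on these libraries where they do the work, as an engineer would, in place of code of your own. Each camera call takes 0.05 s, during which the arm holds its last target. There are 200 camera calls.

## Working session

There is one attempt and no reset: what is moved stays moved. The work goes in short steps, Python scripts to look and compute and a tool call to move; the robot and the scene stay as the last step left them, time stands still between calls to the robot, and variables do not carry over. Pictures are saved under pics/ and viewed, at most 10 in all, crops included, and the job is handed in when it is done.

Besides the shell and the picture viewer there is one more tool, called as name(argument=value, ...), one argument or row to a line, values as JSON. drive_tool: Moves the arm, as the interface text tells. Its arguments: {"type":"object","properties":{"motion":{"type":"array","items":{"type":"array","items":{"type":"array","items":{"type":"number"}}}},"hand":{"type":"number"},"grip_force":{"type":"number"}},"required":["motion"]}

```bash
mkdir -p pics
cat > h.py <<'E'
import numpy as np, cv2
from bench import manip, camera, camera_model, search_frame, outline_of, spot_point
from scipy.spatial.transform import Rotation as R
def save(n,im): cv2.imwrite('pics/'+n+'.png',cv2.cvtColor(im,cv2.COLOR_RGB2BGR))
def ext(cam,obs=None):
    m=camera_model(cam);K=np.array(m['K']);d=np.array(m['distortion'])
    if cam!='wrist':
        Rm=cv2.Rodrigues(np.array(m['rvec'],float))[0];t=np.array(m['tvec'],float).reshape(3)
    else:
        o=obs or manip.get_obs();T=np.eye(4);T[:3,:3]=R.from_quat(o['tool_rot']).as_matrix();T[:3,3]=o['position']
        W=np.linalg.inv(T@np.array(m['tool_from_camera']));Rm=W[:3,:3];t=W[:3,3]
    return K,d,Rm,t
def ray(cam,px,z,E=None):
    K,d,Rm,t=E or ext(cam)
    u=cv2.undistortPoints(np.array(px,float).reshape(-1,1,2),K,d).reshape(-1,2)
    D=np.c_[u,np.ones(len(u))]@Rm; C=-Rm.T@t
    return C+D*((z-C[2])/D[:,2])[:,None]
def proj(cam,P,E=None):
    K,d,Rm,t=E or ext(cam)
    return cv2.projectPoints(np.array(P,float).reshape(-1,1,3),cv2.Rodrigues(Rm)[0],t,K,d)[0].reshape(-1,2)
E
python3 - <<'E'
from h import *
print(manip.pinch_z, manip.get_obs())
for c in ['top','scene']:
    im=camera(c);save(c+'0',im)
    K,d,Rm,t=ext(c);print(c,'campos',-Rm.T@t)
    for n in ['shaker_a','plate_a','thin_spacer','thick_spacer','jar','beaker','stop_b']:
        print(n,[(np.round(r['location']).tolist(),round(r['p'],2)) for r in spot_point(c,n)])
E
```

```text
-0.0187 {'time_s': 0.0, 'qpos': array([-8.42421466e-01,  2.55735222e-01,  1.06963915e-01, -4.98447674e-04,
       -1.42386718e+00, -2.84599972e-01]), 'joint_velocities': array([-0.00065699, -0.00131084,  0.00145422, -0.00151584, -0.0010042 ,
        0.00097006]), 'effort': array([-8.15205676e-04, -3.86635637e+01,  2.37938333e+01,  5.36519498e+00,
       -6.07192836e-03,  3.05572587e-05]), 'position': array([ 0.23598496, -0.49624136,  0.23038229]), 'tool_rot': array([-2.20035272e-01,  9.75491451e-01,  9.25025059e-04, -2.31267594e-04]), 'ft_force': array([-0.21456583, -0.170457  , -0.30795378]), 'ft_torque': array([-0.05948099, -0.00105331, -0.01976256]), 'finger_force': 0.0, 'finger_gap': 0.08562061370794857}
top campos [0.44043987 0.04172502 0.94334351]
shaker_a [([191.0, 176.0], 0.92), ([447.0, 175.0], 0.85)]
plate_a [([456.0, 169.0], 0.84)]
thin_spacer [([350.0, 216.0], 0.72), ([159.0, 180.0], 0.51)]
thick_spacer [([323.0, 260.0], 0.84), ([286.0, 224.0], 0.83), ([262.0, 290.0], 0.67), ([350.0, 218.0], 0.67), ([218.0, 266.0], 0.63)]
jar [([293.0, 123.0], 0.79)]
beaker [([349.0, 139.0], 0.88)]
stop_b [([350.0, 140.0], 0.21)]
scene campos [1.11266846 0.60213558 0.68394183]
shaker_a [([223.0, 197.0], 0.88), ([383.0, 293.0], 0.83)]
plate_a [([390.0, 272.0], 0.71), ([222.0, 181.0], 0.7)]
thin_spacer [([302.0, 213.0], 0.77)]
thick_spacer [([416.0, 241.0], 0.92), ([338.0, 206.0], 0.87), ([389.0, 214.0], 0.71), ([344.0, 234.0], 0.63)]
jar [([276.0, 273.0], 0.66)]
beaker [([258.0, 246.0], 0.86)]
stop_b [([413.0, 280.0], 0.76)]
```

View pics/top0.png

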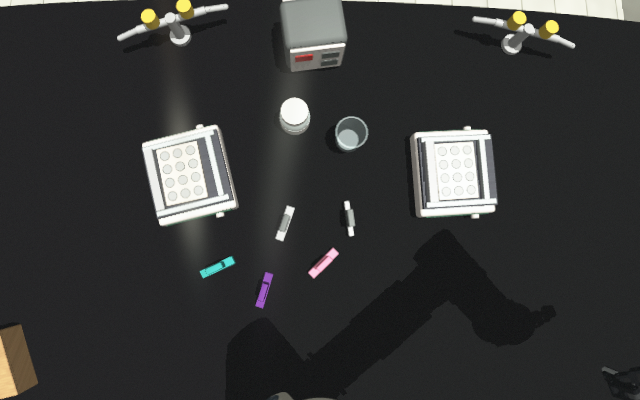

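View pics/scene0.png

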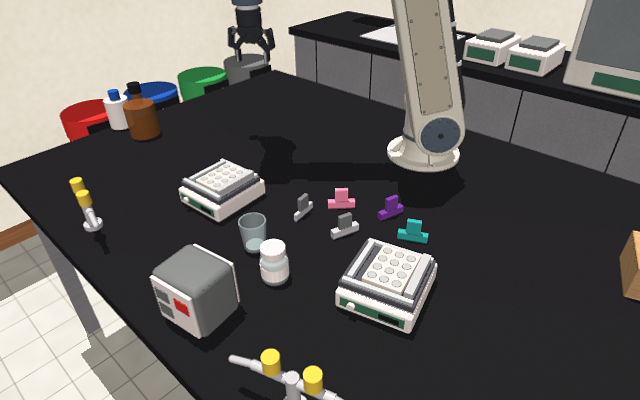

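The top view shows grey spacers near (285,223), probably thick, and (350,218), probably thin. The shakers are at (190,175) and (455,172), and the coloured look-alikes stand nearer the robot. Next I zoom in on these.

Run:
```python
import cv2,numpy as np
im=cv2.imread('pics/top0.png')
f=lambda c0,r0,w,h,s:cv2.resize(im[r0:r0+h,c0:c0+w],None,fx=s,fy=s,interpolation=cv2.INTER_CUBIC)
a=np.hstack([f(140,120,100,108,4),f(406,120,100,108,4)])
b=f(270,200,100,42,4); b=np.hstack([b,np.zeros_like(b)])
cv2.imwrite('pics/z0.png',np.vstack([a,b]))
```

```text
(no output)
```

View pics/z0.png

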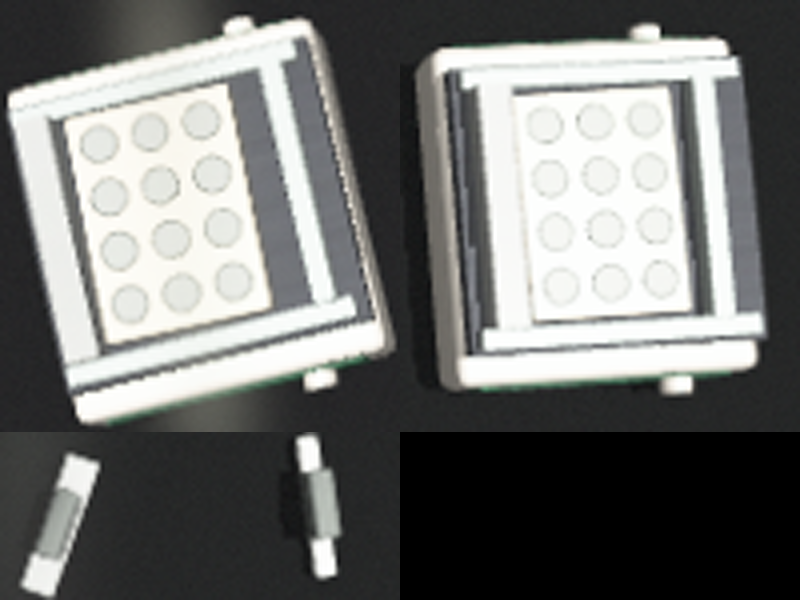

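The left shaker is B (wide gap, spacer at (285,223) is thick); the right one is A (narrow gap, spacer at (350,218) is thin). Both stops are on the left of their plates. Next I compute rough poses.

Run:
```python
from h import *
z=lambda c0,r0,P:[((u+.5)/4-.5+c0,(v+.5)/4-.5+r0) for u,v in P]
def show(n,P): print(n,np.round(P*1000,1).tolist())
A=z(406-100,120,[(514,93),(672,87),(690,312),(532,320),(694,78),(712,318),(718,78),(733,315)])
B=z(140,120,[(65,122),(228,85),(270,305),(105,343),(260,68),(313,302),(282,62),(332,297)])
for n,P in (('A',A),('B',B)):
    Q=ray('top',P,.078); show(n,Q)
    r=Q[4:6]; d=Q[4]-Q[5]; d/=np.linalg.norm(d); print('railyaw',np.degrees(np.arctan2(d[1],d[0])),'plate edge yaws',[np.degrees(np.arctan2(*(Q[i]-Q[j])[[1,0]])) for i,j in ((0,3),(1,2))])
    nrm=np.array([-d[1],d[0],0]); print('plate right edge to rail',((Q[1:3]-Q[4])@nrm)*1000,'plate width',(Q[0]-Q[1])@nrm*1000)
S=ray('top',z(270,200-108,[(82,458),(40,590)]),.02);show('thick blade ends',S)
S=ray('top',z(270,200-108,[(306,436),(325,577)]),.02);show('thin',S)
for n in ('thin_spacer','thick_spacer'):
    camera('top')
    for r in outline_of('top',n): 
        m=r['mask'].astype(np.uint8); print(n,r['location'],r['p'],cv2.minAreaRect(cv2.findNonZero(m)))
m=camera_model('wrist');print(np.round(m['tool_from_camera'],3),np.round(m['K'],0))
```

```text
A [[619.0, -216.9, 78.0], [623.8, -296.6, 78.0], [513.4, -302.8, 78.0], [508.8, -223.8, 78.0], [628.5, -308.0, 78.0], [510.6, -313.9, 78.0], [628.8, -320.4, 78.0], [512.1, -324.6, 78.0]]
railyaw 2.8297034369862444 plate edge yaws [np.float64(3.575339110971784), np.float64(3.1891643148393847)]
plate right edge to rail [11.64445722 10.95083453] plate width 79.84308832665619
B [[598.5, 316.8, 78.0], [616.7, 239.0, 78.0], [512.0, 215.9, 78.0], [493.4, 293.7, 78.0], [625.0, 223.9, 78.0], [513.6, 195.7, 78.0], [628.0, 213.5, 78.0], [516.0, 186.8, 78.0]]
railyaw 14.226612317350272 plate edge yaws [np.float64(12.364657956483846), np.float64(12.410084945541007)]
plate right edge to rail [16.61782357 20.01591473] plate width 79.88535966258786
thick blade ends [[497.7, 61.0, 20.0], [431.7, 81.2, 20.0]]
thin [[509.7, -51.4, 20.0], [439.0, -61.1, 20.0]]
thin_spacer [350.8, 217.2] 0.75 ((350.30279541015625, 218.3203125), (35.21829605102539, 8.57399845123291), 82.14668273925781)
thick_spacer [217.8, 265.6] 0.86 ((217.50001525878906, 266.5000305175781), (10.28591251373291, 37.11872863769531), 63.43495178222656)
thick_spacer [323.7, 262.3] 0.81 ((323.7650451660156, 262.78271484375), (8.845638275146484, 34.06026840209961), 46.84761428833008)
thick_spacer [261.3, 288.0] 0.8 ((264.133056640625, 288.8899230957031), (8.81200122833252, 37.06787872314453), 16.699243545532227)
thick_spacer [435.9, 177.9] 0.7 ((453.33795166015625, 173.05519104003906), (91.51612091064453, 82.5472183227539), 85.2363510131836)
thick_spacer [285.0, 221.5] 0.56 ((285.0657043457031, 222.8311004638672), (8.802266120910645, 34.53594970703125), 21.250505447387695)
[[ 0.001 -0.962 -0.273  0.07 ]
 [ 1.     0.001  0.003 -0.001]
 [-0.002 -0.273  0.962 -0.142]
 [ 0.     0.     0.     1.   ]] [[342.   0. 317.]
 [  0. 342. 208.]
 [  0.   0.   1.]]
```

drive_tool(
  motion=[
    [[0.8,1,0,-0.049],[0.8,1,0,-0.049],[0.8,1,0,-0.049],[0.8,1,0,-0.049],[0.8,1,0,-0.049],[0.8,1,0,-0.049]],
  ],
  hand=1,
)

```text
time_s: 1.5
position: [0.3592, -0.3429, 0.2315]
tool_rot: [-0.07, 0.998, 0.0, 0.001]
ft_force: [-0.8, -0.2, -1.1]
finger_gap: 0.0854
finger_force: 0.0
```

drive_tool(
  motion=[
    [[0.79,1,-0.4,0],[0.79,1,-0.4,0],[0.79,1,-0.4,0],[0.79,1,-0.4,0],[0.79,1,-0.4,0],[0.79,1,-0.4,0]],
  ],
)

```text
time_s: 2.0
position: [0.4763, -0.1928, 0.1687]
tool_rot: [-0.07, 0.998, 0.001, -0.001]
ft_force: [0.2, -0.5, -0.3]
finger_gap: 0.0854
finger_force: 0.0
```

drive_tool(
  motion=[
    [[0,0.93,-0.1,0],[0,0.93,-0.1,0],[0,0.93,-0.1,0],[0,0.93,-0.1,0],[0,0.93,-0.1,0],[0,0.93,-0.1,0],[0,0.93,-0.1,0]],
  ],
)

```text
time_s: 2.58
position: [0.4748, -0.0578, 0.1565]
tool_rot: [-0.068, 0.998, -0.0, 0.0]
ft_force: [-0.1, 0.2, -0.2]
finger_gap: 0.0854
finger_force: 0.0
```

```bash
cat >> h.py <<'E'
def box(x,y,yaw,hx,hy,z):
    c,s=np.cos(np.radians(yaw)),np.sin(np.radians(yaw))
    return np.array([[x+c*a*hx-s*b*hy,y+s*a*hx+c*b*hy,z] for a,b in((1,1),(1,-1),(-1,-1),(-1,1))])
def draw(im,cam,P,E,col=(255,0,0)):
    cv2.polylines(im,[np.round(proj(cam,P,E)*16).astype(np.int32)],True,col,1,cv2.LINE_AA,4)
E
python3 - <<'E'
from h import *
E=ext('wrist');im=camera('wrist')
draw(im,'wrist',box(.4744,-.0563,7.8,.035,.0045,.02),E)
draw(im,'wrist',box(.4744,-.0563,7.8,.017,.006,.056),E,(0,255,0))
save('w1',im)
E
```

```text
(no output)
```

View pics/w1.png

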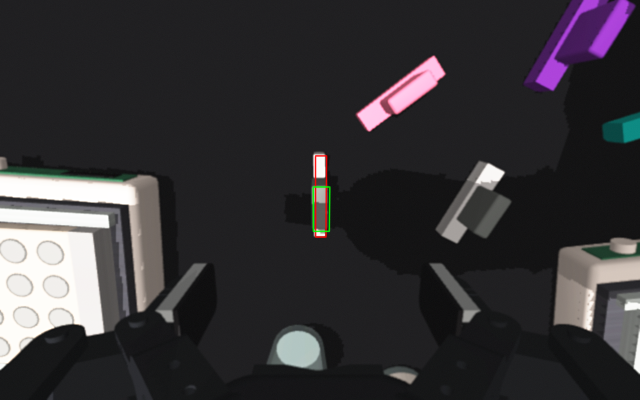

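The wrist picture shows the thin spacer at (320,196), and the model overlay agrees to about 1 mm. Next I grasp it.

drive_tool(
  motion=[
    [[0,0.008,-0.4,0],[0,0.008,-0.7,0],[0,0.008,-0.84,0],[0,0.008,-0.84,0],[0,0.008,-0.84,0]],
  ],
)

```text
time_s: 3.05
position: [0.4734, -0.0574, 0.0294]
tool_rot: [-0.067, 0.998, -0.001, -0.002]
ft_force: [0.8, 0.4, 0.8]
finger_gap: 0.0854
finger_force: 0.0
```

drive_tool(
  motion=[
    [[0,0,0,0],[0,0,0,0],[0,0,0,0],[0,0,0,0],[0,0,0,0],[0,0,0,0],[0,0,0,0],[0,0,0,0]],
  ],
  hand=-1,
  grip_force=60,
)

```text
time_s: 3.72
position: [0.4753, -0.056, 0.0311]
tool_rot: [-0.068, 0.998, -0.0, 0.001]
ft_force: [-1.0, 0.7, 6.1]
finger_gap: 0.011
finger_force: 60.0
```

drive_tool(
  motion=[
    [[0,0,0.3,0],[0,-0.1,0.6,0],[0.2,-0.4,0.8,-0.013],[0.3,-0.8,0.8,-0.013],[0.3,-0.8,0.8,-0.013],[0.3,-0.8,0.8,-0.013],[0.3,-0.8,0.8,-0.013]],
  ],
)

```text
time_s: 4.3
position: [0.5197, -0.1778, 0.1497]
tool_rot: [-0.025, 1.0, 0.0, -0.0]
ft_force: [-0.9, 1.2, -1.1]
finger_gap: 0.011
finger_force: 59.3
```

drive_tool(
  motion=[
    [[0.33,-0.86,0,0],[0.33,-0.86,0,0],[0.33,-0.86,0,0],[0.33,-0.86,-0.1,0],[0.33,-0.86,-0.1,0],[0.33,-0.86,-0.1,0],[0.33,-0.86,-0.1,0]],
  ],
)

```text
time_s: 4.88
position: [0.569, -0.3038, 0.1351]
tool_rot: [-0.028, 1.0, 0.0, -0.0]
ft_force: [0.2, 0.4, -0.3]
finger_gap: 0.0112
finger_force: 59.5
```

Run:
```python
from h import *
o=manip.get_obs();print(o['position'],o['tool_rot'],o['ft_force'])
E=ext('wrist',o);im=camera('wrist')
save('w2raw',im)
print('tcp px',proj('wrist',[o['position']],E))
# predicted foot / gap
Q=np.array([[.6285,-.3080,.078],[.5106,-.3139,.078],[.5134,-.3028,.078],[.6238,-.2966,.078]])
draw(im,'wrist',Q,E)
p=o['position'];draw(im,'wrist',box(p[0],p[1],3,.035,.0025,p[2]-.031),E,(0,255,0))
draw(im,'wrist',box(p[0],p[1],3,.035,.0045,p[2]-.011),E,(0,0,255))
save('w2',im)
t=camera('top');save('t2',t)
```

```text
[ 0.56896314 -0.30376862  0.13511945] [-2.76349320e-02  9.99617953e-01  2.34062122e-04 -4.50793065e-04] [ 0.20332011  0.41796786 -0.27436044]
tcp px [[320.11179157 269.76078834]]
```

View pics/w2.png

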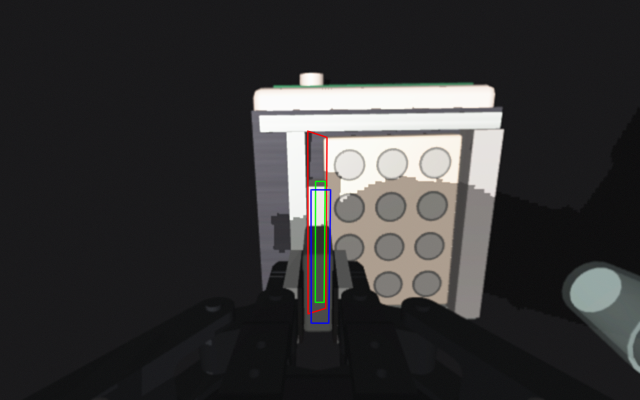

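The gap overlay (columns 307–327, rows 130–310) matches. The spacer sits about 1–2 mm toward the plate. A zoom on the raw picture should give the offset.

Run:
```python
import cv2
im=cv2.imread('pics/w2raw.png')
cv2.imwrite('pics/w2z.png',cv2.convertScaleAbs(cv2.resize(im[120:260,270:370],None,fx=4,fy=4,interpolation=cv2.INTER_CUBIC),alpha=1.5))
for r in (145,160,172): print(r,im[r,298:334].mean(1).astype(int))
for r in (195,205,215): print(r,im[r,298:345].mean(1).astype(int))
```

```text
145 [248 248 247 247 248 248 222 116  52  51  52  51  65  99 107 106 105 105
 106 105 105 105 104 104 106 150 224 244 249 250 250 250 250 250 250 250]
160 [246 246 246 246 246 248 244 145  53  51  52  52  67  99 108 107 106 107
 106 106 106 107 105 105 102 132 209 240 248 250 250 250 250 250 250 247]
172 [245 245 245 245 245 247 243 165  71  50  50  65  98 105 105 104 103 104
 104 104 104 104 104 103 101 100 114 137 151 167 189 195 195 195 195 192]
195 [243 243 243 243 243 244 242 214 112 130 231 239 237 237 237 236 236 236
 236 236 236 236 236 236 236 236 236 236 232 197 166 160 161 161 162 162
 161 160 161 160 157 168 197 183 171 164 171]
205 [242 242 242 242 242 242 244 237 134 125 227 237 235 235 235 235 235 235
 234 234 234 234 235 235 234 235 234 235 230 192 164 159 161 160 162 150
 102  81  97 120 126 125 125 125 125 125 125]
215 [242 241 241 242 237 195 173 165 120 131 225 235 234 233 233 233 233 233
 233 233 233 233 233 233 233 233 233 234 228 190 162 159 160 160 160 161
 156 128  97  87 102 117 123 125 124 124 125]
```

View pics/w2z.png

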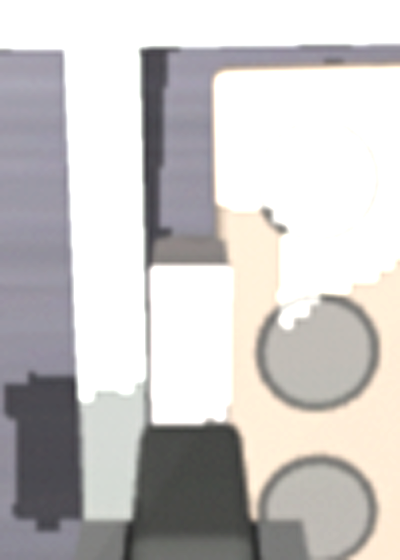

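Run:
```python
from h import *
# same pose as the picture (arm has held)
E=ext('wrist')
z=.078
L=ray('wrist',[(304.9,145),(305.2,160),(305.4,172),(305.8,195),(306.2,208)],z,E)
P=ray('wrist',[(323.2,145),(323.6,160),(324.2,172)],z,E)
zb=manip.get_obs()['position'][2]-.0305+.02
Bl=ray('wrist',[(307.6,195),(307.7,205),(307.8,215)],zb,E);Br=ray('wrist',[(326.7,195),(326.6,205),(326.5,215)],zb,E)
f=lambda Q:np.polyfit(Q[:,0]-.569,Q[:,1],1)
for n,Q in (('rail',L),('plate',P),('bl',Bl),('br',Br)):
    a=f(Q);print(n,'yaw',np.degrees(np.arctan(a[0])),'y@.569',a[1]*1000,'y@.54',(a[1]-.029*a[0])*1000, Q[0],Q[-1])
```

```text
rail yaw 3.845773232728611 y@.569 -311.63002237649533 y@.54 -313.57947161373426 [ 0.51934205 -0.31495869  0.078     ] [ 0.55711455 -0.31238935  0.078     ]
plate yaw 5.6646927105102876 y@.569 -299.434723328032 y@.54 -302.31126058591485 [ 0.51873921 -0.30439286  0.078     ] [ 0.53442628 -0.30283072  0.078     ]
bl yaw 3.378820303286915 y@.569 -309.408390188936 y@.54 -311.12055004380045 [ 0.53733763 -0.31127772  0.12573429] [ 0.54691344 -0.31071236  0.12573429]
br yaw 3.1375400728593186 y@.569 -300.76380824014495 y@.54 -302.3534492469243 [ 0.53684129 -0.30252661  0.12573429] [ 0.54642048 -0.30200152  0.12573429]
```

drive_tool(
  motion=[
    [[0,-0.009,-0.05,0.001],[0,-0.009,-0.1,0.001],[0,-0.009,-0.15,0.001],[0,-0.009,-0.18,0.001],[0,-0.009,-0.2,0.001],[0,-0.009,-0.2,0.001],[0,-0.009,-0.2,0.001]],
  ],
)

```text
time_s: 5.57
position: [0.5689, -0.3061, 0.1049]
tool_rot: [-0.03, 1.0, 0.0, -0.0]
ft_force: [-0.4, 0.3, -1.1]
finger_gap: 0.0104
finger_force: 59.4
```

drive_tool(
  motion=[
    [[0,0,-0.02,0],[0,0,-0.04,0],[0,0,-0.055,0],[0,0,-0.065,0],[0,0,-0.07,0],[0,0,-0.07,0],[0,0,-0.07,0]],
  ],
)

```text
time_s: 6.15
position: [0.5693, -0.3061, 0.0952]
tool_rot: [-0.03, 1.0, 0.0, 0.0]
ft_force: [-1.9, 4.4, 3.9]
finger_gap: 0.011
finger_force: 60.0
```

Run:
```python
from h import *
for i in range(4):
    im=camera('wrist');o=manip.get_obs();print(o['position'],o['ft_force'].round(1))
save('w3',im)
cv2.imwrite('pics/w3z.png',cv2.cvtColor(cv2.resize(im[90:310,200:500],None,fx=2.5,fy=2.5),cv2.COLOR_RGB2BGR))
```

```text
[ 0.56926868 -0.30614767  0.09517867] [-1.3  4.9  4. ]
[ 0.56926866 -0.30613067  0.0951544 ] [-1.4  5.1  3.3]
[ 0.56929488 -0.30615329  0.09517012] [-1.4  4.8  4.7]
[ 0.56927266 -0.30614028  0.09516744] [-1.1  5.5  3.6]
```

View pics/w3z.png

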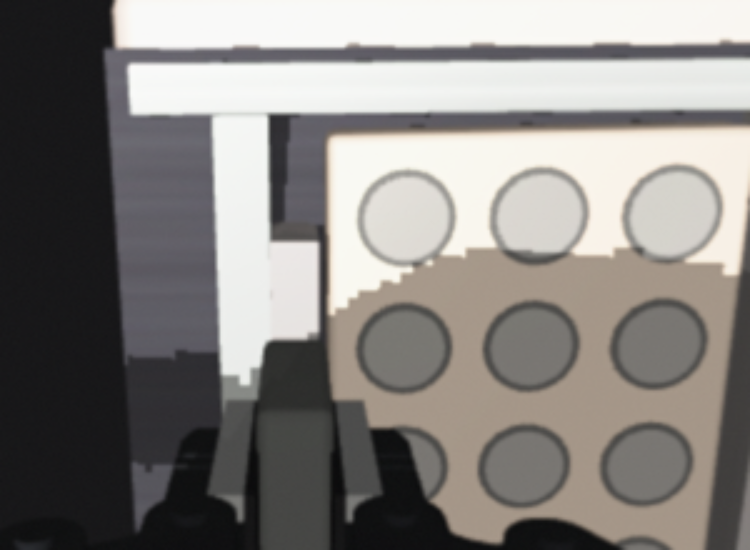

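The blade is in the gap (zoom at (295,290)), leaning on the rail. I nudge it +y and press down to confirm it is seated.

drive_tool(
  motion=[
    [[0,0.005,-0.005,0],[0,0.005,-0.01,0],[0,0.005,-0.015,0],[0,0.005,-0.015,0]],
  ],
)

```text
time_s: 6.68
position: [0.5693, -0.3061, 0.0951]
tool_rot: [-0.031, 1.0, -0.001, 0.001]
ft_force: [-4.9, 5.2, 14.2]
finger_gap: 0.0113
finger_force: 61.6
```

Seated: 14 N with no further descent. I ease off and release.

drive_tool(
  motion=[
    [[0,0,0.012,0],[0,0,0.012,0]],
  ],
)

```text
time_s: 6.85
position: [0.5693, -0.3061, 0.0951]
tool_rot: [-0.03, 1.0, -0.0, 0.0]
ft_force: [-2.4, 3.2, 5.9]
finger_gap: 0.0113
finger_force: 60.6
```

drive_tool(
  motion=[
    [[0,0,0,0],[0,0,0,0],[0,0,0,0],[0,0,0,0],[0,0,0,0],[0,0,0,0],[0,0,0,0]],
  ],
  hand=1,
)

```text
time_s: 7.43
position: [0.5692, -0.3057, 0.0943]
tool_rot: [-0.03, 1.0, -0.0, -0.0]
ft_force: [-0.4, -0.3, -0.2]
finger_gap: 0.0854
finger_force: 0.0
```

drive_tool(
  motion=[
    [[0,0,0.2,0],[0,0,0.45,0],[0,0,0.65,0],[0,0,0.65,0],[0,0,0.65,0]],
  ],
)

```text
time_s: 7.85
position: [0.5704, -0.306, 0.1946]
tool_rot: [-0.03, 1.0, -0.001, 0.003]
ft_force: [0.5, -0.8, -0.8]
finger_gap: 0.0849
finger_force: 0.0
```

Run:
```python
from h import *
o=manip.get_obs();print(o['position'],o['tool_rot'],o['finger_gap'])
im=camera('wrist');save('w4',im)
t=camera('top');save('t4',t)
f=lambda a,b:cv2.resize(a,b,interpolation=cv2.INTER_CUBIC)
save('z4',np.hstack([f(im[60:300,180:500],(480,360)),f(t[120:230,400:500],(320,360))]))
```

```text
[ 0.57035916 -0.30604017  0.19459346] [-3.02880440e-02  9.99537513e-01 -9.11489700e-04  2.56190195e-03] 0.0849279872762676
```

View pics/z4.png

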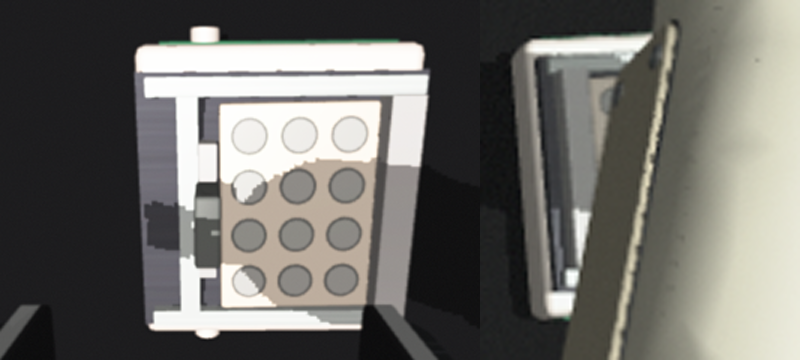

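The thin spacer stands upright in the narrow gap, with the plate beside it. Next I go to the thick spacer.

drive_tool(
  motion=[
    [[-0.3,0.84,0,-0.057],[-0.3,0.84,0,-0.057],[-0.3,0.84,0,-0.057],[-0.3,0.84,0,-0.057],[-0.3,0.84,0,-0.057]],
  ],
)

```text
time_s: 8.37
position: [0.5228, -0.1771, 0.1913]
tool_rot: [0.147, 0.989, 0.0, -0.001]
ft_force: [-0.1, -1.1, 0.5]
finger_gap: 0.0853
finger_force: 0.0
```

drive_tool(
  motion=[
    [[-0.3,0.84,0,0],[-0.3,0.84,0,0],[-0.3,0.84,0,0],[-0.3,0.84,0,0],[-0.3,0.84,0,0]],
  ],
)

```text
time_s: 8.78
position: [0.4785, -0.052, 0.1914]
tool_rot: [0.146, 0.989, -0.0, -0.0]
ft_force: [0.3, -0.7, 0.2]
finger_gap: 0.0856
finger_force: 0.0
```

drive_tool(
  motion=[
    [[-0.1,0.83,-0.23,0],[-0.1,0.83,-0.23,0],[-0.1,0.83,-0.23,0],[-0.1,0.83,-0.23,0],[-0.1,0.83,-0.23,0],[-0.1,0.83,-0.23,0]],
  ],
)

```text
time_s: 9.28
position: [0.4646, 0.0701, 0.1569]
tool_rot: [0.148, 0.989, -0.001, -0.0]
ft_force: [-0.7, 0.1, 0.4]
finger_gap: 0.0853
finger_force: 0.0
```

Run:
```python
from h import *
o=manip.get_obs();print(o['position'],o['tool_rot'],'tool yaw',np.degrees(2*np.arctan2(-o['tool_rot'][0],o['tool_rot'][1])))
E=ext('wrist',o);im=camera('wrist');save('w5',im)
g=im.min(2); c=proj('wrist',[[.4647,.0711,.02]],E)[0];print(c)
pr=proj('wrist',box(.4647,.0711,-17,.035,.008,.02),E);print(pr.round(1).tolist())
m=(g>150).astype(np.uint8);n,l,st,ce=cv2.connectedComponentsWithStats(m)
for i in range(1,n):
    if st[i,4]>100: 
        q=cv2.minAreaRect(cv2.findNonZero((l==i).astype(np.uint8)));print(st[i],q)
for r in outline_of('wrist','thick_spacer')[:4]:
    mm=r['mask'];print(r['p'],r['location'],im[mm].mean(0).round())
```

```text
[0.46462592 0.0701414  0.15687259] [ 1.47926826e-01  9.88998004e-01 -6.54946067e-04 -4.15204254e-04] tool yaw -17.01360951518717
[319.94952754 196.79068921]
[[329.1, 236.0], [310.6, 236.0], [310.2, 154.9], [329.9, 154.9]]
[196  86  29  27 475] ((210.6293182373047, 101.19828796386719), (21.796871185302734, 25.079532623291016), 23.198591232299805)
[ 451  100  189  215 4864] ((533.9437255859375, 180.76112365722656), (108.54330444335938, 252.2451171875), 34.58523941040039)
[ 166  110   34   64 1055] ((186.2586212158203, 141.60345458984375), (32.868072509765625, 57.00846862792969), 21.801410675048828)
[ 481  145  159   94 2290] ((562.531982421875, 192.4553680419922), (14.616914749145508, 179.55467224121094), 62.1759033203125)
[309 153  23  83 778] ((318.7190246582031, 193.72918701171875), (20.665149688720703, 82.50696563720703), 2.935673475265503)
[474 164  18  15 158] ((482.8411560058594, 172.36695861816406), (9.892339706420898, 17.55726432800293), 58.392494201660156)
[  543   171    97   173 11051] ((617.9197387695312, 259.91387939453125), (147.4068603515625, 109.1064224243164), 66.68228912353516)
[ 500  232   60  103 1710] ((530.3999633789062, 282.800048828125), (108.2256851196289, 16.994115829467773), 63.43495178222656)
[  0 310  35  32 636] ((17.11102867126465, 324.5876159667969), (38.03041076660156, 27.074384689331055), 15.068489074707031)
[231 366  22  14 172] ((241.20001220703125, 371.6000061035156), (8.854375839233398, 24.033309936523438), 71.56504821777344)
0.9 [318.0, 191.1] [160. 159. 157.]
0.73 [317.6, 30.2] [165.  74. 197.]
0.59 [196.5, 132.4] [205. 147. 170.]
```

drive_tool(
  motion=[
    [[0,0.003,-0.4,-0.005],[0,0.003,-0.7,-0.005],[0,0.003,-0.84,-0.005],[0,0.003,-0.84,-0.005],[0,0.003,-0.84,-0.005]],
  ],
)

```text
time_s: 9.8
position: [0.4635, 0.0695, 0.0306]
tool_rot: [0.164, 0.986, -0.002, -0.002]
ft_force: [0.9, -0.0, 1.3]
finger_gap: 0.0857
finger_force: 0.0
```

drive_tool(
  motion=[
    [[0,0,0,0],[0,0,0,0],[0,0,0,0],[0,0,0,0],[0,0,0,0],[0,0,0,0],[0,0,0,0],[0,0,0,0]],
  ],
  hand=-1,
  grip_force=80,
)

```text
time_s: 10.47
position: [0.4647, 0.0715, 0.0322]
tool_rot: [0.164, 0.987, 0.0, 0.001]
ft_force: [-1.7, -0.7, 5.5]
finger_gap: 0.0106
finger_force: 79.0
```

drive_tool(
  motion=[
    [[0,0,0.27,0],[0,0,0.54,0],[0,0.1,0.75,0.02],[0.2,0.4,0.75,0.04],[0.45,0.65,0.75,0.06],[0.68,0.98,0.75,0.08],[0.68,0.98,0.7,0.09],[0.68,0.98,0.7,0.09],[0.68,0.98,0.7,0.09],[0.68,0.98,0.7,0.09]],
  ],
)

```text
time_s: 11.3
position: [0.5656, 0.2182, 0.1354]
tool_rot: [-0.118, 0.993, -0.0, -0.001]
ft_force: [-0.6, -0.6, -1.5]
finger_gap: 0.0102
finger_force: 78.6
```

Run:
```python
from h import *
im=camera('wrist')
o=manip.get_obs();print(o['position'],'tool yaw',np.degrees(2*np.arctan2(-o['tool_rot'][0],o['tool_rot'][1])),o['ft_force'].round(1))
save('w6',im)
save('w6z',cv2.resize(im[100:250,250:400],None,fx=4,fy=4,interpolation=cv2.INTER_CUBIC))
for r in (130,140,150,160,170,180): print(r,im[r,290:355].mean(1).astype(int))
for r in (195,205,215): print(r,im[r,290:345].mean(1).astype(int))
```

```text
[0.56561232 0.21778713 0.13617123] tool yaw 13.517444062085284 [-0.4 -0.2 -1.3]
130 [244 244 243 243 243 243 243 243 243 243 243 243 243 243 243 243 243 242
 242 242 242 242 242 242 242 242 242 242 242 242 241 241 241 241 241 241
 241 240 240 240 240 240 240 240 239 240 240 239 239 239 239 239 239 239
 238 238 238 238 238 238 238 237 237 237 237]
140 [243 243 243 243 243 243 243 243 245 239 139  53  47  48  63  94 102 101
 100 100 101 100 101 101 100  99 100  99  99  99 100 100  99 100  98  98
  99  99  98  99  99  99 100  97 100 144 206 226 231 231 231 231 230 230
 230 230 230 230 229 230 231 231 230 230 230]
150 [243 242 242 242 242 242 242 242 243 240 180  85  47  46  46  61  91  98
  97  97  96  97  98  97  97  97  97  96  97  98  96  96  97  97  97  97
  97  96  97  96  97  95  95  95 124 194 231 243 246 246 246 246 246 246
 246 246 246 246 246 246 246 246 246 246 245]
160 [241 241 241 241 241 241 241 240 241 240 211 112  49  48  57  57  68  90
  96  96  95  96  96  96  96  96  94  96  95  95  95  95  95  94  95  95
  95  95  95  95  95  95  93  88 125 207 236 243 246 246 246 24
[... 580 characters left out ...]
 185 166 160]
195 [237 237 237 237 237 236 236 236 236 236 234 231 229 229 229 229 229 230
 229 229 229 229 229 229 229 229 229 229 229 229 229 229 229 228 228 228
 228 228 228 228 229 228 229 229 221 176 148 150 151 152 152 151 151 151
 182]
205 [236 236 236 236 236 236 235 235 236 236 234 229 228 228 228 227 228 227
 227 228 228 228 227 227 227 227 227 227 227 227 226 226 226 227 227 226
 227 226 226 226 226 227 226 228 217 162 144 150 151 151 151 151 143 106
  79]
215 [234 234 234 234 234 234 234 234 234 234 233 228 226 225 226 226 226 226
 226 226 226 226 225 226 226 226 225 226 226 225 225 225 225 225 225 225
 224 225 225 225 224 225 225 226 215 164 147 151 150 151 151 151 146 124
  91]
```

View pics/w6z.png

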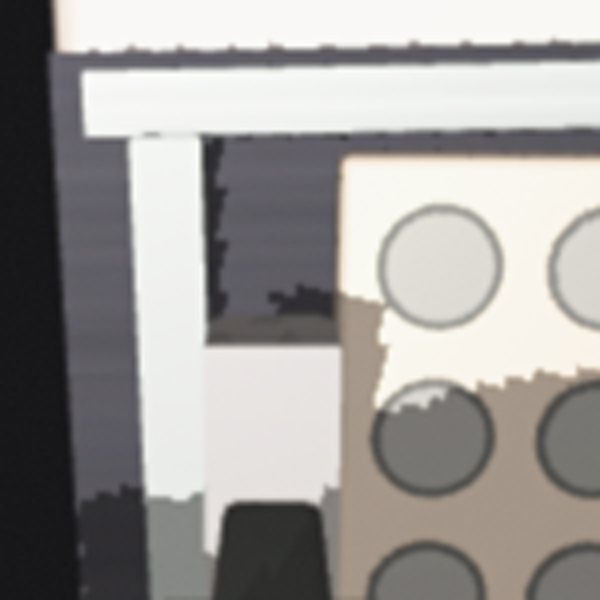

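Blade columns 301–335 line up with the gap (300.9–334.4 at rows 150–180), so it is centred. I descend from here.

drive_tool(
  motion=[
    [[0,0,-0.05,0],[0,0,-0.1,0],[0,0,-0.15,0],[0,0,-0.18,0],[0,0,-0.2,0],[0,0,-0.2,0],[0,0,-0.2,0]],
  ],
)

```text
time_s: 11.93
position: [0.5662, 0.2182, 0.1063]
tool_rot: [-0.118, 0.993, -0.0, -0.0]
ft_force: [-0.2, 0.1, -1.9]
finger_gap: 0.0101
finger_force: 78.6
```

drive_tool(
  motion=[
    [[0,0,-0.02,0],[0,0,-0.04,0],[0,0,-0.055,0],[0,0,-0.065,0],[0,0,-0.07,0],[0,0,-0.07,0],[0,0,-0.07,0]],
  ],
)

```text
time_s: 12.52
position: [0.5663, 0.2184, 0.0964]
tool_rot: [-0.118, 0.993, 0.0, 0.0]
ft_force: [-1.6, -0.3, 2.7]
finger_gap: 0.0103
finger_force: 78.8
```

drive_tool(
  motion=[
    [[0,0,-0.006,0],[0,0,-0.008,0],[0,0,-0.008,0]],
  ],
)

```text
time_s: 12.77
position: [0.5664, 0.2184, 0.0963]
tool_rot: [-0.118, 0.993, 0.0, 0.001]
ft_force: [-4.0, -0.2, 9.4]
finger_gap: 0.0102
finger_force: 79.8
```

drive_tool(
  motion=[
    [[-0.002,0.006,0,0],[-0.003,0.012,0,0],[-0.004,0.018,0,0],[-0.006,0.024,0,0],[-0.006,0.024,0,0],[-0.006,0.024,0,0]],
  ],
)

```text
time_s: 13.27
position: [0.5663, 0.2206, 0.0963]
tool_rot: [-0.118, 0.993, -0.001, 0.001]
ft_force: [0.1, -5.1, 8.5]
finger_gap: 0.0105
finger_force: 79.3
```

drive_tool(
  motion=[
    [[-0.002,0.006,0.002,0],[-0.003,0.012,0.002,0],[-0.004,0.018,0.002,0],[-0.005,0.02,0.002,0],[-0.005,0.02,0.002,0],[-0.005,0.02,0.002,0]],
  ],
)

```text
time_s: 13.77
position: [0.5658, 0.2235, 0.0964]
tool_rot: [-0.118, 0.993, -0.001, 0.001]
ft_force: [0.7, -5.3, 5.5]
finger_gap: 0.0099
finger_force: 79.1
```

drive_tool(
  motion=[
    [[-0.002,0.006,0,0],[-0.003,0.01,0,0],[-0.003,0.013,0,0],[-0.003,0.013,0,0],[-0.003,0.013,0,0]],
  ],
)

```text
time_s: 14.18
position: [0.5657, 0.2238, 0.0964]
tool_rot: [-0.118, 0.993, -0.003, 0.001]
ft_force: [2.0, -8.7, 5.5]
finger_gap: 0.0103
finger_force: 79.1
```

drive_tool(
  motion=[
    [[-0.002,0.006,0,0],[-0.003,0.012,0,0],[-0.004,0.018,0,0],[-0.004,0.018,0,0],[-0.004,0.018,0,0],[-0.004,0.018,0,0]],
  ],
)

```text
time_s: 14.68
position: [0.5661, 0.2246, 0.0965]
tool_rot: [-0.118, 0.993, -0.004, 0.001]
ft_force: [6.9, -14.0, 4.5]
finger_gap: 0.0105
finger_force: 79.3
```

Run:
```python
from h import *
im=camera('wrist');E=ext('wrist')
o=manip.get_obs();print(o['position'],'tool yaw',np.degrees(2*np.arctan2(-o['tool_rot'][0],o['tool_rot'][1])),o['ft_force'].round(1),o['ft_torque'].round(2))
save('w7',im)
save('w7z',cv2.resize(im[80:330,230:530],None,fx=2.6,fy=2.4,interpolation=cv2.INTER_CUBIC))
```

```text
[0.56607696 0.22457011 0.09651118] tool yaw 13.584775885303635 [  7.6 -14.8   4.4] [-5.68 -2.38  0.32]
```

View pics/w7z.png

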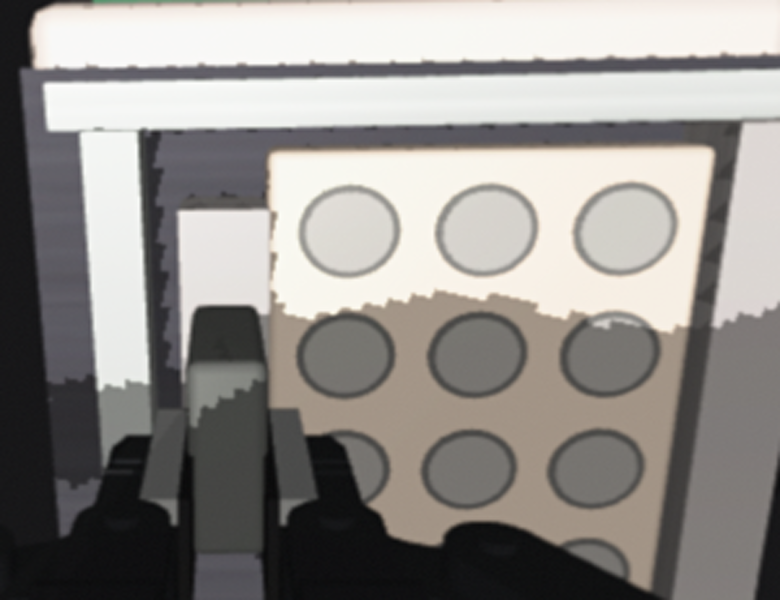

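The picture shows the spacer down in the gap against the plate. A dark strip remains between plate (713→655) and stop (741→672), which may just be the stop's taller face, so I compute it.

Run:
```python
from h import *
E=ext('wrist');c=lambda P:[(230+x/2.6,80+y/2.4) for x,y in P]
pr=ray('wrist',c([(713,170),(655,580)]),.078,E);st=ray('wrist',c([(741,125),(672,590)]),.084,E)
ra=ray('wrist',c([(141,135),(153,400)]),.078,E);pl=ray('wrist',c([(268,165),(272,300)]),.078,E)
yaw=lambda Q:np.degrees(np.arctan2(*(Q[1]-Q[0])[[1,0]]))
for n,Q in (('plate R',pr),('stop',st),('rail',ra),('plate L',pl)): print(n,Q.round(4).tolist(),yaw(Q)) 
d=ra[1]-ra[0];d/=np.linalg.norm(d);nn=np.array([-d[1],d[0],0])
for n,Q in (('plate R',pr),('stop',st),('plate L',pl)): print(n,((Q-ra[0])@nn*1000).round(1))
im=cv2.imread('pics/w7.png')
for r in (150,180,250,290): print(r,im[r,470:525].mean(1).astype(int))
for r in (150,165): print(r,im[r,280:340].mean(1).astype(int))
```

```text
plate R [[0.4956, 0.2951, 0.078], [0.5834, 0.318, 0.078]] 14.637015719200951
stop [[0.487, 0.2932, 0.084], [0.5817, 0.318, 0.084]] 14.658294738029529
rail [[0.5131, 0.1947, 0.078], [0.566, 0.2084, 0.078]] 14.56262854412034
plate L [[0.5133, 0.2179, 0.078], [0.5394, 0.2254, 0.078]] 15.955047821951196
plate R [101.6 101.7]
stop [102.  102.1]
plate L [22.5 23.1]
150 [240 240 240 240 240 239 239 239 239 239 239 239 238 238 238 238 238 238
 238 238 238 238 238 238 237 238 237 237 237 237 238 235 226 190 121  82
  77  70  65  63  64  75 124 188 213 217 216 216 216 216 216 216 216 216
 216]
180 [205 205 206 206 205 205 205 206 206 206 206 205 206 206 205 199 175 146
 153 200 231 237 237 237 237 237 237 235 223 182 112  80  78  79  80  80
  80  88 137 195 214 215 215 214 214 215 215 216 215 215 215 216 215 214
 214]
250 [148 147 148 147 148 148 148 148 148 147 148 148 148 148 148 148 148 147
 142 125  94  67  60  61  61  63  63  65  74  98 118 124 124 123 122 122
 122 122 123 122 124 122 123 122 123 123 123 123 123 124 123 123 123 123
 123]
290 [148 148 148 148 148 148 148 148 147 147 148 148 147 138 114  78  61  61
  61  62  63  63  65  86 112 124 125 124 124 124 124 124 124 124 124 124
 124 123 124 124 124 124 125 124 124 124 124 124 124 123 124 123 124 124
 125]
150 [242 244 239 167  84  64  56  50  50  57  59  59  68  92  99  98  98  97
  97  98  98  97  98  97  97  97  97  97  97  97  97  98  97  97  97  97
  98  98  97  97  97  97  98  97  97  97  96  97  96  96  95  96 111 168
 221 238 243 246 246 246]
165 [241 241 243 236 138  66  63  51  46  56  81  87  89  95  96  95  96  95
  94  90  87  85  83  81  79  78  79  77  79  83  86  86  86  86  87  86
  86  86  86  86  84  80  79  78  81  83  87  88  87  87  88  86 107 170
 222 238 243 246 245 246]
```

The plate is flush within measurement error (0.4 mm) and parallel to the stop (14.64° vs 14.66°). I press a bit more firmly.

drive_tool(
  motion=[
    [[0,0.006,0,0.001],[-0.002,0.01,0,0.002],[-0.003,0.014,0,0.003],[-0.003,0.014,0,0.003],[-0.003,0.014,0,0.003],[-0.003,0.014,0,0.003],[-0.003,0.014,0,0.003]],
  ],
)

```text
time_s: 15.32
position: [0.5665, 0.2253, 0.0966]
tool_rot: [-0.127, 0.992, -0.006, 0.002]
ft_force: [10.6, -18.4, 3.4]
finger_gap: 0.0102
finger_force: 79.2
```

Run:
```python
from h import *
for i in range(6): 
    im=camera('wrist');o=manip.get_obs();print(o['position'].round(4),'yaw',np.degrees(2*np.arctan2(-o['tool_rot'][0],o['tool_rot'][1])).round(2),o['ft_force'].round(1),o['finger_gap'])
for r in (150,180,250): print(r,im[r,485:520].mean(1).astype(int))
```

```text
[0.5664 0.2252 0.0966] yaw 14.62 [ 10.5 -18.7   3. ] 0.010222699471500703
[0.5664 0.2252 0.0966] yaw 14.61 [ 11.4 -18.9   3.7] 0.010430846045330674
[0.5664 0.2253 0.0966] yaw 14.61 [  9.4 -18.5   3.3] 0.010489526111948843
[0.5664 0.2252 0.0966] yaw 14.61 [  9.4 -18.9   3.5] 0.010349025715770932
[0.5664 0.2252 0.0966] yaw 14.62 [ 10.3 -18.3   3.8] 0.010186456975664754
[0.5664 0.2252 0.0966] yaw 14.61 [ 10.6 -17.9   3.3] 0.010464901555486345
150 [239 239 239 238 238 239 238 238 238 238 238 238 238 238 238 238 238 236
 226 189 120  81  79  78  77  72  68  74 122 186 214 217 216 216 217]
180 [206 201 178 149 156 206 235 238 238 237 237 237 237 232 210 155  95  78
  79  79  79  82  84 104 160 208 217 216 216 216 216 215 216 215 215]
250 [149 148 148 139 116  82  64  61  62  62  63  64  72  96 119 123 123 123
 123 123 123 123 122 123 123 123 122 123 123 122 123 122 123 123 123]
```

drive_tool(
  motion=[
    [[0,0,-0.004,0],[0,0,-0.008,0],[0,0,-0.008,0],[0,0,-0.008,0]],
  ],
)

```text
time_s: 15.95
position: [0.5665, 0.2252, 0.0965]
tool_rot: [-0.127, 0.992, -0.005, 0.002]
ft_force: [7.2, -19.8, 8.9]
finger_gap: 0.0101
finger_force: 80.0
```

Run:
```python
from h import *
o=manip.get_obs();print(o['position'].round(4),o['ft_force'].round(1));print(manip.job_done())
```

```text
[0.5665 0.2252 0.0965] [  7.2 -19.8   8.9]
the job is handed in; nothing more can be done
None
```

I handed the job in at about 16 s: the thin spacer stands released in the narrow gap, and the still-gripped thick spacer is down in the wide gap, pressing its plate against the stop with about 21 N (flush within the 0.4 mm I could measure); no verdict was returned.

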